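# Free the seized stopper and close the open flask with it

### The arm

A 6-joint arm with a two-finger parallel gripper is mounted at the origin on a cart in front of the work surface, level with it; the furniture and walls round the work are solid. World frame = base frame: x ahead of the robot, y to its left, z up, the work surface at z = 0. Lengths are in m, angles in degrees, forces in N, time in s.
With the tool pointing down it reaches from about 0.275 to 0.85 m from the base axis. Payload 5.2 kg.
Tool frame: the origin (TCP) lies on the centre line of the jaws, within the pads' length; the fingertips stand 25 mm ahead of it and the grasp point (between the pads) lies 6 mm ahead of it; z points along the fingers, y is the line along which they close (so a half turn about z gives the same grasp; the last joint's range is limited). The gripper opens to 85 mm and grips with 20 to 120 N. Pads are 22 mm wide; open, the fingers measure 114 mm over their backs; the gripper's body (76 mm by 85 mm) begins 54 mm behind the grasp point. The pads swing forward as they close: fully open they stand 13 mm farther back than shut.
Start: joints at [51.406, 14.817, 87.949, -0, 77.235, -11.62], TCP at [0.249, 0.49, 0.256] pointing down, gripper open.
Joint ranges: [-179.93, 179.93], [-52.35, 119.4], [10.71, 147.94], [-69.91, 249.91], [12.55, 155.21], [-178.61, 178.61]. Speed limits (degrees/s): [147.25, 147.25, 180, 180, 180, 180].

### API

Orientations are given as [roll, pitch, yaw] about the fixed x, y, z axes, in that order (R = Rz(yaw) Ry(pitch) Rx(roll)).
In Python, from cell import sense, grab_frame, sign_off gives the robot as it stands.
- The arm moves only by the tool arm_command, never from a script. Its argument "series" is a list of rows, each a list of 2 entries, a list of its own where there are three numbers: the shift along the tool's x, y, z in cm, then the turn about the tool's z in rad. A call has exactly 8 rows; each row is the pose to reach, as a shift and turn from the pose commanded when the call began, along the tool's axes at that moment; what a row does not reach only later rows make up. A row lasts 1/10 s, in which the tool goes at most 50 mm and 8.59 degrees, less where a joint would pass 70% of its speed; a pose out of reach is approached as far as the arm can. A call with a gripper value outside its range is refused whole. "gripper" is the closure, from -1 (fully open) to 1 (shut), so that 0 is half open, set as the call begins (left out, the last holds). The fingers move at their own pace and stop on an object; the grip force is fixed at half the most. Time passes only in rows, so rows that repeat a pose let the fingers close, or fill a call up. It gives the time, the measured TCP pose, the force, the opening and the grip force at its end, in the units of the state.
- sense(): the state, without advancing time (a new reading comes with each control period).
- grab_frame(name): name is "side" or "top"; returns a dict with "frame" (384x512x3 uint8, red, green, blue), "range_z" (384x512 float32, m along the optical axis (not along the pixel's ray), 0 where there is no reading), "mtx" (3x3 intrinsics, pixels), "xyz" and "orientation" of the camera in the world. Camera axes: x right, y up, looking along -z (the intrinsics and any distortion apply to the point x, -y, -z); pixel columns grow to the right and rows downward; lengths in m; the calibration is good to about 2 mm. A picture is of the moment at which its call begins.
- sign_off(): hands the job in; it is judged then, once.
The state is a dict: "time": time; "joints": joint angles; "qd": joint speeds; "effort": joint torques, N m; "tcp_pos": TCP position; "ee_rot": TCP orientation; "force": force on the tool from outside, world axes, zero at the start; "torque": the same for the moment, N m; "finger_gap": finger opening in m; "gripper_force": force on a finger pad.
Only numpy, scipy, OpenCV 4.12 (cv2) and the standard library are available. Lean on these libraries where they do the work, as an engineer would, in place of code of your own. Each camera call takes 0.05 s, during which the arm holds its last target. There are 200 camera calls.

### The job

The tapered stopper has seized in the neck of the flask that leans in the stand, and a straight pull only drags that flask out of its cup. Work the stopper loose by twisting it back and forth while pulling gently along the leaning neck, so that the flask stays down in its cup, then set the stopper gently, upright and fully home, in the neck of the open flask that stands on the bench. Leave the other things on the bench alone.

Things in the scene. Friction and masses are not known exactly. Their poses are not given: they have to be found in the camera images.
- stopper_grip (a point): grip of the loose dark rubber stopper: an upright flat-sided block 20 mm thick (along the point's y), 28 mm wide (x), 34 mm tall (z). The point lies on the stopper's axis inside the block, 12 mm below its top and 22 mm above the flange under it. z is the stopper's axis, plug to grip; at the start it leans 35 degrees from vertical with the leaning flask, and y is level
- stopper_shoulder (a point): centre of the underside of the stopper's round flange (33 mm across, 4 mm thick), on its axis, 26 mm below stopper_grip; same axes. Below it is the tapered plug, 28 mm long, 23 mm across at the top and 17 mm at the foot. The flange rests on the rim of the neck when the stopper is fully home
- held_mouth (a point): centre of the mouth (plane of the rim) of the leaning flask; z points out along its axis, 35 degrees from vertical. The brown glass conical flask is 120 mm tall, 76 mm across at the foot; its neck is 34 mm across outside, 42 mm long. It cannot turn or tip in its cup, only be dragged out along its axis
- held_flask (a joint): how far the leaning flask has been dragged out of its cup along its axis, m (0 = fully down). It starts to rise at a pull of about 15 N along the axis and goes back by itself when let go; keep it below 0.008
- stand: stand fixed to the bench: grey foot plate 165 x 100 x 10 mm, leaning steel post and round grey cup 86 mm across that holds the foot of the leaning flask. Origin on the bench under the plate; x points to its back, the flask leans to -x (the front). The mouth of that flask is 34 mm in front of the origin, 148 mm above the bench
- open_mouth (a point): centre of the mouth (plane of the rim) of the open flask, a brown glass conical flask of the same form (120 mm tall, 76 mm across at the foot, neck 34 mm outside, 26 mm bore) that stands loose and upright on the bench, 0.3 kg; z is up the neck
- open_flask: the open flask itself; origin at the centre of its underside
- bench_timer: bystander: flat countdown timer, 64 x 68 x 21 mm, lying near the stand; origin at the centre of its underside
- forceps: bystander: steel forceps 128 mm long, lying flat near the front edge; origin at the centre of its underside
- sample_cup: bystander: specimen cup with a screw lid, 65 mm across, 74 mm tall; origin at the centre of its underside
- stopper: the whole stopper, 66 mm, 45 g; origin at the foot of its plug, same axes. Seized at the start: a straight pull needs 30 to 46 N, a twist about its axis 0.15 to 0.45 N m. While it twists it comes easily: 2 mm of pull per radian of twist, either way, costs 5 to 12 N. It is loose after about 12 mm and leaves the neck after 28 mm
There are look-alikes about, which are no part of the job. What is meant by the stopper is not blue, and is the larger of those in its own colour.

How it is judged (in metres and radians):
On the way:
1. the stopper is out of the leaning flask (its flange more than 35 mm from that flask's mouth) and the flask is down in its cup (distance between stopper_shoulder and held_mouth above 0.035 m and value of joint held_flask below 0.003 m), for 0.2 s.
At the end, for the whole second after the job is handed in: The stopper stands upright (within 0.1 rad) and fully home in the open flask: its flange within 3 mm of the rim and within 4 mm of its centre. The open flask stands at rest on the bench, upright within 0.05 rad and within 5 cm of where it stood; the leaning flask is down in its cup (within 3 mm) (horizontal distance between stopper_shoulder and open_mouth below 0.004 m and z of stopper_shoulder in the frame of open_mouth between -0.004 and 0.003 m and angle between stopper_grip's own z axis and vertical below 0.1 rad and angle between open_flask's own z axis and vertical below 0.05 rad and distance of open_flask from where it was at the start of the episode below 0.05 m and height (world z) of open_flask below 0.005 m and linear speed of open_flask below 0.02 m/s and value of joint held_flask below 0.003 m); the robot touches nothing.
It fails at once if the leaning flask is dragged more than 8 mm out of its cup (value of joint held_flask above 0.008 m).
It fails at once if the open flask is tipped over (more than 0.35 rad) (angle between open_flask's own z axis and vertical above 0.35 rad).
It fails at once if the stopper is dropped or rammed into the open flask (faster than 0.45 m/s near its mouth) (distance between stopper_shoulder and open_mouth below 0.03 m and linear speed of stopper above 0.45 m/s).
It fails at once if the timer, the forceps or the specimen cup is moved more than 3 cm (distance of any of bench_timer, forceps, sample_cup from where it was at the start of the episode above 0.03 m).
It also fails if it takes over 58 s, if anything falls off the work surface, if the arm or the gripper's body presses on something with over 40 N, if the wrist force passes 120 N, or if a joint passes its speed limit or range.

## Working session

There is one attempt and no reset: what is moved stays moved. The work goes in short steps, Python scripts to look and compute and a tool call to move; the robot and the scene stay as the last step left them, time stands still between calls to the robot, and variables do not carry over. Pictures are saved under pics/ and viewed, at most 12 in all, crops included, and the job is handed in when it is done.

Besides the shell and the picture viewer there is one more tool, called after "Request:" by a JSON object that holds its "fn" and its "kwargs", one argument or row to a line. arm_command: Moves the arm, as the interface text tells. Its arguments: {"type":"object","properties":{"series":{"type":"array","items":{"type":"array"}},"gripper":{"type":"number"}},"required":["series"]}

```bash
mkdir -p pics; ls; python3 - <<'E'
from cell import *
import cv2,numpy as np
for n in("top","side"):
    f=grab_frame(n); np.savez(f"{n}0.npz",**f)
    cv2.imwrite(f"pics/{n}0.png",f["frame"][:,:,::-1]); print(n,f["mtx"],f["xyz"],f["orientation"],[k for k in f])
print(sense())
E
```

```text
pics
top [[381.68325418   0.         254.77336299]
 [  0.         381.68325418 184.03170426]
 [  0.           0.           1.        ]] [ 0.28379372 -0.19562335  1.08443984] [ 10.48872237  -0.33147649 -91.62623298] ['frame', 'range_z', 'mtx', 'xyz', 'orientation']
side [[351.89856575   0.         250.50593387]
 [  0.         351.89856575 188.49067732]
 [  0.           0.           1.        ]] [ 0.33091993 -0.86261085  0.62272064] [ 51.09184432   0.71449612 -10.51170294] ['frame', 'range_z', 'mtx', 'xyz', 'orientation']
{'time': 0.1, 'joints': array([ 5.14026956e+01,  1.48539710e+01,  8.80066150e+01, -1.93831444e-03,
        7.72346259e+01, -1.16212331e+01]), 'qd': array([ 0.03577461, -0.20025609, -0.15877729, -0.00496277, -0.01909663,
       -0.06291126]), 'effort': array([ 1.65166864e-03, -4.46963274e+01, -2.91250384e+01, -2.97359857e-04,
        6.27103567e-03,  9.65417058e-06]), 'tcp_pos': array([0.24920653, 0.48979718, 0.25555558]), 'ee_rot': array([-1.79906359e+02, -1.73286008e-02,  1.53024344e+02]), 'force': array([-0.19407439,  0.42951325,  0.21337541]), 'torque': array([ 0.00975614, -0.04850537, -0.0231581 ]), 'gripper_force': 0.0, 'finger_gap': 0.08542576246919625}
```

View pics/top0.png

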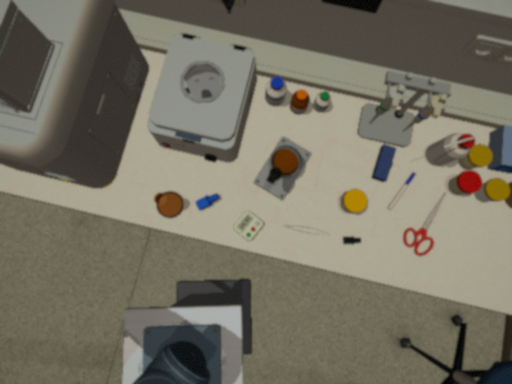

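View pics/side0.png

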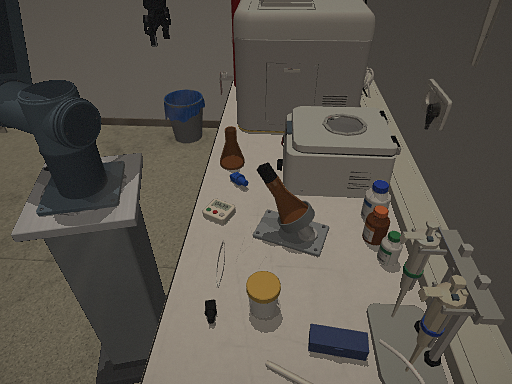

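The top view shows the stand at about (285,168), with its black stopper leaning down-left at (273,177). The open flask is at (170,204), the timer at (249,225), the forceps at (305,229) and the sample cup at (355,201). The side view shows the stopper at (266,172) and the open flask mouth at (232,130). The small black piece near (350,240) in the top view and the blue one at (207,202) are the look-alikes.

```bash
cat > h.py <<'E'
import numpy as np,cv2
from scipy.spatial.transform import Rotation as R
def load(n): return dict(np.load(n+".npz"))
def cloud(f):
    z=f["range_z"];h,w=z.shape;u,v=np.meshgrid(np.arange(w),np.arange(h));K=f["mtx"]
    c=np.stack([(u-K[0,2])/K[0,0]*z,-(v-K[1,2])/K[1,1]*z,-z],-1)
    p=c@R.from_euler("xyz",f["orientation"],degrees=True).as_matrix().T+f["xyz"]
    p[z==0]=np.nan
    return p
def proj(f,P):
    c=(np.atleast_2d(P)-f["xyz"])@R.from_euler("xyz",f["orientation"],degrees=True).as_matrix();K=f["mtx"]
    return np.stack([K[0,0]*c[:,0]/-c[:,2]+K[0,2],K[1,1]*c[:,1]/c[:,2]+K[1,2]],-1)
E
python3 - <<'E'
from h import *
np.set_printoptions(precision=4,suppress=True)
t,s=load("top0"),load("side0");pt,ps=cloud(t),cloud(s)
for p,px in((pt,[(207,215),(230,180),(310,215),(285,150),(273,177),(249,225),(355,201),(170,204)]),(ps,[(266,172),(232,130),(220,211),(263,285),(210,240)])):
    for u,v in px: print((u,v),p[v,u])
# stand plate points z 7..13mm near
c0=pt[150,285]
P=pt.reshape(-1,3);m=(abs(P[:,2]-.010)<.004)&(np.hypot(*(P[:,:2]-pt[168,285][:2]).T)<.13)
r=cv2.minAreaRect((P[m][:,:2]*1000).astype(np.float32));print("plate",r,m.sum())
# open flask
for nm,p in(("top",pt),("side",ps)):
    Q=p.reshape(-1,3);q0=pt[204,170]
    m=(Q[:,2]>.085)&(np.hypot(*(Q[:,:2]-q0[:2]).T)<.06)
    print(nm,"neck",m.sum(),Q[m].mean(0),Q[m].min(0),Q[m].max(0))
    m=(Q[:,2]>.005)&(np.hypot(*(Q[:,:2]-q0[:2]).T)<.07)
    print(nm,"all",m.sum(),Q[m].min(0),Q[m].max(0))
# dark stopper
for nm,f,p,c in(("top",t,pt,(273,177)),("side",s,ps,(266,172))):
    g=f["frame"].max(-1);Q=p.reshape(-1,3)
    v,u=np.mgrid[:384,:512];m=(g<50)&(abs(u-c[0])<20)&(abs(v-c[1])<20)
    print(nm,m.sum(),p[m].mean(0),p[m].min(0),p[m].max(0))
a=cv2.resize(t["frame"][150:240,150:310],None,fx=5,fy=5,interpolation=2)
b=cv2.resize(s["frame"][120:260,190:340],None,fx=4,fy=4,interpolation=2)
cv2.imwrite("pics/tc.png",a[:,:,::-1]);cv2.imwrite("pics/sc.png",b[:,:,::-1])
E
```

```text
(207, 215) [ 0.3985 -0.0692  0.    ]
(230, 180) [ 0.4984 -0.1362 -0.0015]
(310, 215) [ 0.3906 -0.3627 -0.0024]
(285, 150) [ 0.5601 -0.2912  0.0849]
(273, 177) [ 0.4666 -0.25    0.1824]
(249, 225) [ 0.3654 -0.188   0.018 ]
(355, 201) [ 0.4174 -0.4739  0.0721]
(170, 204) [0.4227 0.0203 0.0745]
(266, 172) [ 0.4714 -0.2596  0.1693]
(232, 130) [0.4374 0.044  0.1088]
(220, 211) [ 0.3677 -0.1971  0.0165]
(263, 285) [ 0.4194 -0.4754  0.0713]
(210, 240) [ 0.3334 -0.275  -0.0012]
plate ((524.6839599609375, -293.1814270019531), (191.29811096191406, 223.28614807128906), 7.445519924163818) 955
top neck 136 [0.4297 0.035  0.1104] [0.4132 0.0196 0.0852] [0.4456 0.0515 0.1238]
top all 628 [ 0.3551 -0.0492  0.0051] [0.4657 0.0718 0.1238]
side neck 168 [0.4303 0.0299 0.105 ] [0.4141 0.0182 0.0851] [0.4477 0.054  0.1196]
side all 682 [ 0.3939 -0.049   0.0051] [0.4658 0.054  0.1196]
top 157 [nan nan nan] [nan nan nan] [nan nan nan]
side 347 [ 0.4875 -0.2298  0.1462] [ 0.4537 -0.2781  0.0472] [ 0.5558 -0.0815  0.1862]
```

View pics/tc.png

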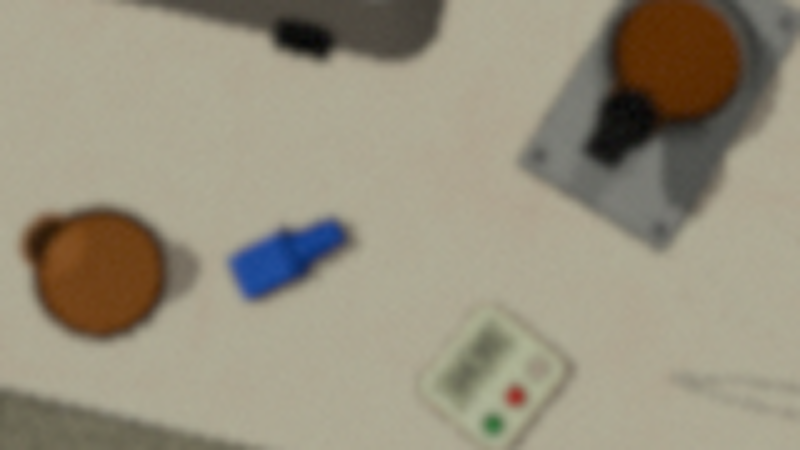

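View pics/sc.png

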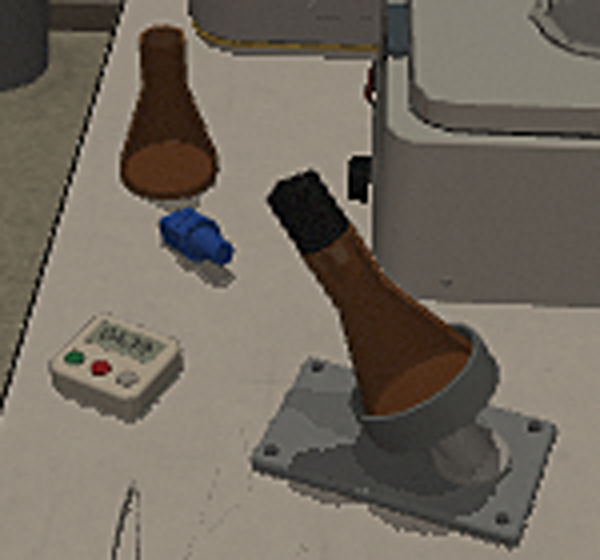

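The top crop confirms the open flask's mouth at the far-left end of the flask, around (158,198). It also shows the plate's front corners near (255,182) and (283,199). The side crop shows the black stopper fully seated in the leaning neck. Next I fit the known shapes to both clouds.

```bash
cat > fit.py <<'E'
from h import *
from scipy.optimize import least_squares
np.set_printoptions(precision=4,suppress=True)
t,s=load("top0"),load("side0");pt,ps=cloud(t),cloud(s)
def cyl(q,r,a,b):
    d=np.stack([np.hypot(q[:,0],q[:,1])-r,np.maximum(a-q[:,2],q[:,2]-b)],1)
    return np.minimum(d.max(1),0)+np.linalg.norm(np.maximum(d,0),axis=1)
def box(q,h,c):
    d=abs(q-c)-h
    return np.minimum(d.max(1),0)+np.linalg.norm(np.maximum(d,0),axis=1)
def frame(p):
    x,y,yaw=p[:3]
    # axis: leans to -x of stand by 35 deg
    Rm=R.from_euler("z",yaw)*R.from_euler("y",-35,degrees=True)
    m=np.array([x,y,0])+R.from_euler("z",yaw).apply([-.034,0,.148])
    return Rm,m
def sdf(P,p):
    Rm,m=frame(p);q=Rm.inv().apply(P-m)
    return np.minimum.reduce([cyl(q,.017,-.042,0),cyl(q,.0165,0,.004),box(q,np.array([.014,.010,.017]),np.array([0,0,.021]))]),q
if __name__=="__main__":
    A=[];
    for f,p in((t,pt),(s,ps)):
        Q=p.reshape(-1,3);m=(np.linalg.norm(Q-[.477,-.258,.16],axis=1)<.06)&(Q[:,2]>.115);A.append(Q[m]);print(m.sum())
    for P in(A[0],A[1],np.vstack(A)):
        P=P.copy();p0=[.51,-.28,np.radians(30)]
        r=min((least_squares(lambda p:sdf(P,p)[0],[.51,-.28,np.radians(a)],loss="soft_l1",f_scale=.002) for a in(10,30,50)),key=lambda r:r.cost)
        Rm,m=frame(r.x);q=Rm.inv().apply(P-m);e=sdf(P,r.x)[0]
        print(r.x,np.degrees(r.x[2]),"mouth",m,"axis",Rm.apply([0,0,1]),"med",np.median(abs(e)),"top",np.percentile(q[:,2],[95,99]))
    for nm,p in(("top",pt),("side",ps)):
        Q=p.reshape(-1,3);m=(Q[:,2]>.085)&(np.hypot(*(Q[:,:2]-[.43,.035]).T)<.04);Q=Q[m]
        r=least_squares(lambda c:np.hypot(*(Q[:,:2]-c).T)-.017,[.43,.035],loss="soft_l1",f_scale=.002);print(nm,"open",r.x,r.cost)
    # stand yaw via plate front edge in top picture
    g=t["frame"].astype(int);M=(np.ptp(g,axis=2)<16)&(abs(pt[:,:,2]-.01)<.006)&(g.sum(2)>200)&(np.hypot(pt[:,:,0]-.52,pt[:,:,1]+.28)<.12)
    print("plate",cv2.minAreaRect((pt[M][:,:2]*1000).astype(np.float32)),M.sum())
E
python3 fit.py
```

```text
267
542
[ 0.511  -0.2756 -0.5686] -32.57666578889729 mouth [ 0.4823 -0.2573  0.148 ] axis [-0.4833  0.3088  0.8192] med 0.0005634595948045516 top [0.0398 0.041 ]
[ 0.5111 -0.2747 -0.5764] -33.02610905277635 mouth [ 0.4826 -0.2562  0.148 ] axis [-0.4809  0.3126  0.8192] med 0.0007129029558735223 top [0.0358 0.0368]
[ 0.5111 -0.275  -0.5782] -33.1283542605856 mouth [ 0.4826 -0.2564  0.148 ] axis [-0.4803  0.3135  0.8192] med 0.0007558062778120749 top [0.0385 0.04  ]
top open [0.4296 0.0355] 0.0002830947519789106
side open [0.431  0.0366] 0.0003029501803125169
plate ((528.9462280273438, -288.56817626953125), (99.21836853027344, 163.2638702392578), 56.47686767578125) 942
```

The fits agree to within 1 mm:
- Leaning mouth: (0.4826, -0.2564, 0.148), yaw -33°.
- Open mouth: about (0.430, 0.036).

The moves can't tilt the tool. I'll grip across the level y faces with the tool vertical.

```bash
cat > go.py <<'E'
import sys
from h import *
from cell import sense
np.set_printoptions(precision=3,suppress=True)
def to(x,y,z,yaw=None):
    s=sense();Rm=R.from_euler("xyz",s["ee_rot"],degrees=True);ty=Rm.apply([0,1,0])
    a=np.degrees(np.arctan2(ty[1],ty[0]))
    d=0 if yaw is None else (yaw-a+90)%180-90
    print("t",s["time"],"tcp",s["tcp_pos"],"rpy",s["ee_rot"],"yang",a,"F",s["force"],"gap",s["finger_gap"],"j",s["joints"])
    print("shift cm",Rm.inv().apply(np.array([x,y,z])-s["tcp_pos"])*100,"turn",np.radians(-d))
if __name__=="__main__": to(*map(float,sys.argv[1:]))
E
python3 go.py .468 -.247 .279 57
python3 - <<'E'
from h import *
p=cloud(load("top0"))
for u in(180,200,225):
    for v in range(205,262,4): print((u,v),p[v,u].round(3))
E
```

```text
t 0.1 tcp [0.249 0.49  0.256] rpy [-179.906   -0.017  153.024] yang 63.02437275410031 F [-0.194  0.43   0.213] gap 0.08542576246919625 j [ 51.403  14.854  88.007  -0.002  77.235 -11.621]
shift cm [-52.92  -55.742  -2.269] turn 0.10514513992648918
(180, 205) [0.426 0.003 0.026]
(180, 209) [0.415 0.004 0.02 ]
(180, 213) [ 0.407  0.008 -0.003]
(180, 217) [ 0.395  0.008 -0.002]
(180, 221) [ 0.384  0.008 -0.001]
(180, 225) [0.372 0.007 0.003]
(180, 229) [0.361 0.007 0.003]
(180, 233) [ 0.35   0.007 -0.002]
(180, 237) [ 0.384  0.176 -0.904]
(180, 241) [ 0.364  0.175 -0.899]
(180, 245) [ 0.343  0.175 -0.903]
(180, 249) [ 0.323  0.176 -0.906]
(180, 253) [ 0.303  0.174 -0.896]
(180, 257) [ 0.283  0.175 -0.901]
(180, 261) [ 0.263  0.174 -0.897]
(200, 205) [ 0.425 -0.052  0.021]
(200, 209) [ 0.414 -0.052  0.021]
(200, 213) [ 0.405 -0.05   0.002]
(200, 217) [ 0.393 -0.049 -0.   ]
(200, 221) [ 0.382 -0.049 -0.001]
(200, 225) [ 0.371 -0.049 -0.   ]
(200, 229) [ 0.359 -0.049  0.001]
(200, 233) [ 0.348 -0.049  0.001]
(200, 237) [ 0.337 -0.049 -0.001]
(200, 241) [ 0.326 -0.049 -0.002]
(200, 245) [ 0.34   0.072 -0.897]
(200, 249) [ 0.32   0.073 -0.907]
(200, 253) [ 0.3    0.071 -0.89 ]
(200, 257) [ 0.28   0.072 -0.893]
(200, 261) [ 0.26   0.073 -0.901]
(225, 205) [ 0.426 -0.121 -0.001]
(225, 209) [ 0.414 -0.121  0.002]
(225, 213) [ 0.403 -0.12  -0.   ]
(225, 217) [ 0.391 -0.121  0.004]
(225, 221) [ 0.38 -0.12 -0.  ]
(225, 225) [ 0.368 -0.12   0.004]
(225, 229) [ 0.357 -0.12  -0.001]
(225, 233) [ 0.346 -0.12   0.004]
(225, 237) [ 0.335 -0.12   0.003]
(225, 241) [ 0.324 -0.119 -0.   ]
(225, 245) [ 0.313 -0.119 -0.002]
(225, 249) [ 0.316 -0.056 -0.897]
(225, 253) [ 0.296 -0.055 -0.905]
(225, 257) [ 0.276 -0.055 -0.891]
(225, 261) [ 0.256 -0.055 -0.896]
```

Request:
{"fn": "arm_command", "kwargs": {
  "series": [
    [[-7,-7,-0.5],0.1],
    [[-14,-14,-1],0.1],
    [[-21,-21,-1.5],0.105],
    [[-28,-28,-2],0.105],
    [[-35,-35,-2.3],0.105],
    [[-42,-42,-2.3],0.105],
    [[-49,-50,-2.3],0.105],
    [[-52.9,-55.7,-2.3],0.105]
  ],
  "gripper": -0.3
}}

```text
time: 0.9
tcp_pos: [0.3701, 0.1074, 0.2723]
ee_rot: [180.0, 0.0, 147.0]
force: [0.9, -0.8, 0.0]
finger_gap: 0.0553
gripper_force: 0.0
```

Request:
{"fn": "arm_command", "kwargs": {
  "series": [
    [[0,0,0],0],
    [[0,0,0],0],
    [[0,0,0],0],
    [[0,0,0],0],
    [[0,0,0],0],
    [[0,0,0],0],
    [[0,0,0],0],
    [[0,0,0],0]
  ]
}}

```text
time: 1.7
tcp_pos: [0.37, 0.1096, 0.2723]
ee_rot: [-180.0, 0.0, 147.1]
force: [-0.6, -0.0, -0.3]
finger_gap: 0.0557
gripper_force: 0.0
```

```bash
python3 go.py .468 -.247 .179 57
```

```text
t 1.7 tcp [0.37  0.11  0.272] rpy [-180.       0.001  147.069] yang 57.06853033953734 F [-0.559 -0.015 -0.316] gap 0.055653326784025355 j [ -0.18   -3.44  106.329  -0.001  77.111 -57.249]
shift cm [-27.611 -24.606   9.326] turn 0.0011960800624363469
```

Request:
{"fn": "arm_command", "kwargs": {
  "series": [
    [[-5,-4.5,0],0],
    [[-10,-9,0],0],
    [[-14,-12.5,0],0],
    [[-18,-16,0],0],
    [[-22,-19.5,0],0],
    [[-25,-22.5,0],0],
    [[-27.6,-24.6,0],0],
    [[-27.6,-24.6,0],0]
  ]
}}

```text
time: 2.5
tcp_pos: [0.4683, -0.2519, 0.2717]
ee_rot: [-179.9, 0.1, 146.8]
force: [0.3, 0.9, 0.5]
finger_gap: 0.0552
gripper_force: 0.0
```

```bash
python3 go.py .468 -.247 .179 57
```

```text
t 2.5 tcp [ 0.468 -0.252  0.272] rpy [-179.938    0.052  146.832] yang 56.8314735481007 F [0.291 0.893 0.481] gap 0.055164107328557845 j [-40.268  12.328  89.022  -0.056  78.59  -97.089]
shift cm [0.304 0.404 9.272] turn -0.002941341462346577
```

Request:
{"fn": "arm_command", "kwargs": {
  "series": [
    [[0,0,0],0],
    [[0,0,2],0],
    [[0,0,4],0],
    [[0,0,6],0],
    [[0,0,7.5],0],
    [[0,0,8.5],0],
    [[0,0,9.3],0],
    [[0,0,9.3],0]
  ]
}}

```text
time: 3.3
tcp_pos: [0.4673, -0.2466, 0.1785]
ee_rot: [180.0, -0.1, 147.0]
force: [-0.7, -0.0, 0.1]
finger_gap: 0.0556
gripper_force: 0.0
```

```bash
python3 go.py .468 -.247 .179 57; python3 - <<'E'
from cell import *
import cv2
f=grab_frame("side")["frame"][110:230,190:350]
cv2.imwrite("pics/g1.png",cv2.resize(f,None,fx=5,fy=5,interpolation=2)[:,:,::-1])
E
```

```text
t 3.3 tcp [ 0.467 -0.247  0.179] rpy [179.984  -0.093 147.037] yang 57.036575360085635 F [-0.743 -0.028  0.068] gap 0.0556390313722511 j [-39.927  16.467  97.256   0.005  66.371 -96.966]
shift cm [-0.08   0.003 -0.048] turn 0.0006383604585968478
```

View pics/g1.png

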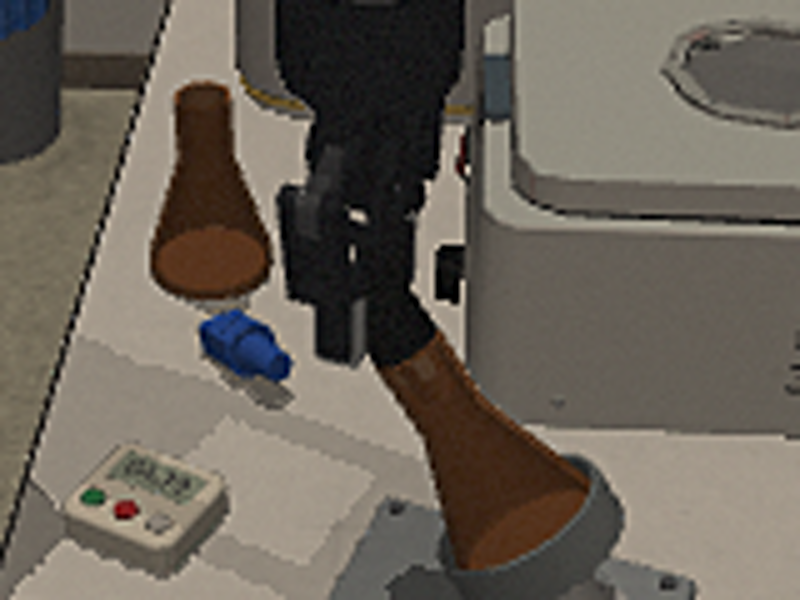

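The view shows the fingers straddling the black block, with a pad at about (340,330) beside it and clear of the neck. Now I close.

Request:
{"fn": "arm_command", "kwargs": {
  "series": [
    [[0,0,0],0],
    [[0,0,0],0],
    [[0,0,0],0],
    [[0,0,0],0],
    [[0,0,0],0],
    [[0,0,0],0],
    [[0,0,0],0],
    [[0,0,0],0]
  ],
  "gripper": 1
}}

```text
time: 4.15
tcp_pos: [0.4682, -0.2472, 0.1801]
ee_rot: [180.0, 0.1, 147.0]
force: [0.5, 3.8, 5.8]
finger_gap: 0.0193
gripper_force: 59.0
```

```bash
python3 -c "
from cell import *
s=sense();print(s['finger_gap'],s['gripper_force'],s['force'],s['torque'],s['tcp_pos'])"
```

```text
0.019338944481626763 58.97834658622742 [0.50599369 3.81322631 5.76078416] [ 0.6033739  -0.19436224  0.01416856] [ 0.46822998 -0.24715637  0.18012176]
```

Gripped at 19.3 mm, and the arm gives roughly 4 N/mm. I'll start a gentle pull along the neck, tool direction (0.57, 0, -0.82), with small twists.

Request:
{"fn": "arm_command", "kwargs": {
  "series": [
    [[0.1,0,-0.15],0.12],
    [[0.17,0,-0.25],0.12],
    [[0.2,0,-0.29],0],
    [[0.2,0,-0.29],-0.14],
    [[0.2,0,-0.29],-0.14],
    [[0.2,0,-0.29],0],
    [[0.2,0,-0.29],0.14],
    [[0.2,0,-0.29],0.14]
  ]
}}

```text
time: 4.95
tcp_pos: [0.4683, -0.2446, 0.1819]
ee_rot: [179.7, 0.1, 138.8]
force: [9.8, 6.4, -4.0]
finger_gap: 0.0193
gripper_force: 61.0
```

```bash
cat > st.py <<'E'
from h import *
from cell import sense
s=sense();u=np.array([-.4803,.3135,.8192]);b=np.array([-.838,.545,0])
m=np.array([.4826,-.2564,.148]);d=s["tcp_pos"]-[0,0,.006]-m
print("t",s["time"],"F",s["force"].round(1),"pull",(-s["force"]@u).round(1),"T",s["torque"].round(2),"axial mm",(d@u*1000).round(2),"off",((d-(d@u)*u)*1000).round(1),"rpy",s["ee_rot"].round(2),"gap",round(s["finger_gap"],4))
E
python3 st.py
```

```text
t 4.95 F [ 9.8  6.4 -4. ] pull 5.9 T [ 1.32 -1.85  0.16] axial mm 33.44 off [1.7 1.3 0.5] rpy [1.7969e+02 9.0000e-02 1.3875e+02] gap 0.0193
```

Request:
{"fn": "arm_command", "kwargs": {
  "series": [
    [[0.05,-0.01,-0.08],-0.14],
    [[0.1,-0.01,-0.14],-0.28],
    [[0.13,-0.02,-0.18],-0.28],
    [[0.15,-0.02,-0.21],-0.14],
    [[0.17,-0.02,-0.25],0],
    [[0.2,-0.03,-0.28],0],
    [[0.22,-0.03,-0.32],-0.14],
    [[0.22,-0.03,-0.32],-0.14]
  ]
}}

```text
time: 5.75
tcp_pos: [0.4654, -0.2457, 0.1844]
ee_rot: [180.0, 0.1, 147.2]
force: [6.9, -2.3, -9.6]
finger_gap: 0.0189
gripper_force: 60.8
```

```bash
python3 st.py; python3 - <<'E'
from h import *
from cell import *
f=grab_frame("side")
cv2.imwrite("pics/g2.png",cv2.resize(f["frame"][140:240,210:350],None,fx=5,fy=5,interpolation=2)[:,:,::-1])
E
```

```text
t 5.75 F [ 6.9 -2.3 -9.6] pull 11.9 T [-0.25 -1.24  0.3 ] axial mm 36.48 off [ 0.4 -0.7  0.5] rpy [1.7998e+02 1.4000e-01 1.4725e+02] gap 0.0189
```

View pics/g2.png

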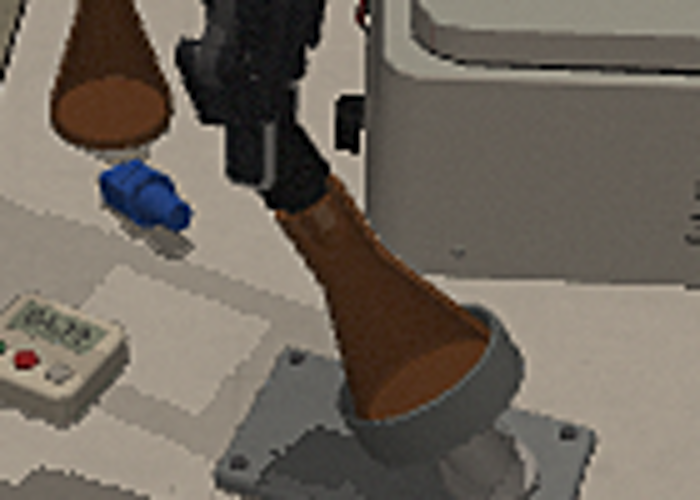

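The view shows the flask still in its cup and the black/brown boundary at about (300,195). It is too coarse to tell slip from progress, so I'll measure how far the flask and the boundary have moved since the first image.

```bash
cat > prog.py <<'E'
from h import *
from cell import grab_frame
f=grab_frame("side");f0=load("side0")
m=np.array([.4826,-.2564,.148]);u=np.array([-.4803,.3135,.8192])
# front surface line of neck seen by the camera: offset 17 mm toward camera
c=f["xyz"]-m;c=c-(c@u)*u;c/=np.linalg.norm(c);side=np.cross(u,c)
def samp(g,off,zz):
    q=proj(f0,m+c*.0165+side*off+np.outer(zz,u)).astype(np.float32)
    return cv2.remap(g["frame"][:,:,0].copy(),q[:,0:1],q[:,1:2],cv2.INTER_LINEAR)[:,0]
zz=np.arange(-.02,.036,.002)
print("z mm",(zz*1000).astype(int))
for g in(f0,f): print(np.mean([samp(g,o,zz) for o in(-.006,0,.006)],0).astype(int))
# flask shift: dense patch alignment of the body
for (x0,x1,y0,y1) in((262,312,180,232),):
    a=[cv2.cvtColor(g["frame"],cv2.COLOR_RGB2GRAY).astype(np.float32) for g in(f0,f)]
    W=np.eye(2,3,dtype=np.float32)
    cc,W=cv2.findTransformECC(a[0][y0:y1,x0:x1],a[1][y0:y1,x0:x1],W,cv2.MOTION_TRANSLATION,(3,100,1e-5))
    print("shift px",W[:,2],cc)
    print("px per 10mm axial",proj(f0,m+.01*u-.05*u)-proj(f0,m-.05*u))
E
python3 prog.py
```

```text
z mm [-20 -18 -16 -14 -12 -10  -8  -6  -4  -2   0   1   3   5   7   9  11  13
  15  17  19  21  23  25  27  29  31  33]
[59 57 58 61 62 64 62 62 64 58 30 17 16 14 20 21 20 19 16 18 18 18 19 20
 17 16 15 15]
[64 63 62 66 68 67 67 67 69 70 46 17 16 18 17 16 17 18 19 18 24 31 37 40
 39 37 37 38]
shift px [-0.22517048 -0.34936553] 0.962292067979221
px per 10mm axial [[-2.2498021  -3.37510578]]
```

The flask is about 1 mm up at most. I'll go on with a little more twist and less pull.

Request:
{"fn": "arm_command", "kwargs": {
  "series": [
    [[0,0,0],0.15],
    [[0,0,0],0.2],
    [[0.02,0,-0.03],0.05],
    [[0.05,0,-0.07],-0.1],
    [[0.07,0,-0.1],-0.2],
    [[0.09,0,-0.13],-0.05],
    [[0.11,0,-0.16],0.1],
    [[0.11,0,-0.16],0]
  ]
}}

```text
time: 6.65
tcp_pos: [0.4647, -0.2444, 0.1863]
ee_rot: [179.9, 0.1, 146.7]
force: [4.8, -3.5, -5.2]
finger_gap: 0.0187
gripper_force: 62.0
```

```bash
python3 st.py; python3 prog.py
```

```text
t 6.65 F [ 4.8 -3.5 -5.2] pull 7.7 T [-0.73 -0.66 -0.13] axial mm 38.84 off [ 0.8 -0.2  0.5] rpy [1.7990e+02 1.3000e-01 1.4665e+02] gap 0.0187
z mm [-20 -18 -16 -14 -12 -10  -8  -6  -4  -2   0   1   3   5   7   9  11  13
  15  17  19  21  23  25  27  29  31  33]
[59 57 58 61 62 64 62 62 64 58 30 17 16 14 20 21 20 19 16 18 18 18 19 20
 17 16 15 15]
[63 63 64 66 67 68 68 67 67 69 46 17 14 19 19 16 16 16 17 18 18 23 33 35
 39 38 40 38]
shift px [-0.1211141  -0.29558164] 0.9658538970449277
px per 10mm axial [[-2.2498021  -3.37510578]]
```

Request:
{"fn": "arm_command", "kwargs": {
  "series": [
    [[0.02,0,-0.03],0.15],
    [[0.04,0,-0.06],0.2],
    [[0.06,0,-0.09],0.05],
    [[0.08,0,-0.12],-0.1],
    [[0.1,0,-0.15],-0.2],
    [[0.12,0,-0.18],-0.05],
    [[0.15,0,-0.21],0.1],
    [[0.15,0,-0.21],0]
  ]
}}

```text
time: 7.5
tcp_pos: [0.4633, -0.2436, 0.1888]
ee_rot: [179.9, 0.1, 146.7]
force: [1.8, -3.0, -2.6]
finger_gap: 0.0186
gripper_force: 62.8
```

```bash
python3 st.py; python3 prog.py|tail -2
```

```text
t 7.5 F [ 1.8 -3.  -2.6] pull 3.9 T [-0.55 -0.25 -0.12] axial mm 41.79 off [ 0.7 -0.3  0.5] rpy [1.7992e+02 1.2000e-01 1.4667e+02] gap 0.0186
shift px [ 0.02423077 -0.15132387] 0.9666669282745206
px per 10mm axial [[-2.2498021  -3.37510578]]
```

Request:
{"fn": "arm_command", "kwargs": {
  "series": [
    [[0.02,0,-0.03],0.15],
    [[0.04,0,-0.06],0.2],
    [[0.06,0,-0.09],0.05],
    [[0.08,0,-0.12],-0.1],
    [[0.1,0,-0.15],-0.2],
    [[0.12,0,-0.18],-0.05],
    [[0.15,0,-0.21],0.1],
    [[0.15,0,-0.21],0]
  ]
}}

```text
time: 8.35
tcp_pos: [0.4615, -0.2425, 0.1911]
ee_rot: [179.9, 0.1, 146.6]
force: [-0.5, -0.0, -0.3]
finger_gap: 0.0191
gripper_force: 63.2
```

```bash
python3 st.py; python3 prog.py|tail -4
```

```text
t 8.35 F [-0.5 -0.  -0.3] pull -0.0 T [-0.04 -0.01 -0.02] axial mm 44.91 off [ 0.4 -0.2  0.3] rpy [1.7992e+02 5.0000e-02 1.4663e+02] gap 0.0191
[63 63 62 65 65 68 67 66 67 71 48 17 15 19 20 16 16 17 19 17 17 20 18 15
 20 31 40 37]
shift px [-0.01604785 -0.17570499] 0.9662409990150654
px per 10mm axial [[-2.2498021  -3.37510578]]
```

All forces have gone to zero about 14 mm out while the grip holds, so the stopper is loose. I'll draw it straight out along the axis.

Request:
{"fn": "arm_command", "kwargs": {
  "series": [
    [[0.29,0,-0.41],0],
    [[0.6,0,-0.85],0],
    [[0.9,0,-1.28],0],
    [[1.2,0,-1.71],0],
    [[1.55,0,-2.2],0],
    [[2,0,-2.86],0],
    [[2.5,0,-3.57],0],
    [[3,0,-4.3],0]
  ]
}}

```text
time: 9.2
tcp_pos: [0.4351, -0.2263, 0.2348]
ee_rot: [-180.0, 0.0, 147.0]
force: [-0.4, 0.2, -0.3]
finger_gap: 0.0189
gripper_force: 63.2
```

Request:
{"fn": "arm_command", "kwargs": {
  "series": [
    [[0,0,-1],0],
    [[0,0,-2],0],
    [[0,0,-3],0],
    [[0,0,-3],0],
    [[0,0,-3],0],
    [[0,0,-3],0],
    [[0,0,-3],0],
    [[0,0,-3],0]
  ]
}}

```text
time: 10.0
tcp_pos: [0.4354, -0.2264, 0.2637]
ee_rot: [180.0, -0.1, 147.0]
force: [0.6, 1.2, -0.3]
finger_gap: 0.0192
gripper_force: 63.2
```

```bash
python3 st.py; python3 prog.py|tail -2; python3 go.py .33 .15 .22 90; python3 - <<'E'
from h import *
from cell import *
f=grab_frame("side");np.savez("side1.npz",**f)
cv2.imwrite("pics/g3.png",cv2.resize(f["frame"][80:240,190:350],None,fx=3.7,fy=3.7,interpolation=2)[:,:,::-1])
E
```

```text
t 10.0 F [ 0.6  1.2 -0.3] pull 0.1 T [0.   0.02 0.01] axial mm 121.93 off [11.4 -8.2  9.8] rpy [ 1.7999e+02 -5.0000e-02  1.4701e+02] gap 0.0192
shift px [ 0.13829763 -0.02319443] 0.9757116421454046
px per 10mm axial [[-2.2498021  -3.37510578]]
t 10.05 tcp [ 0.435 -0.226  0.264] rpy [179.995  -0.045 147.008] yang 57.00797796266346 F [-0.585 -0.754 -0.004] gap 0.018737384749845265 j [-40.523   8.398  95.02   -0.001  76.626 -97.531]
shift cm [29.335 25.832  4.403] turn -0.5758194114420502
```

View pics/g3.png

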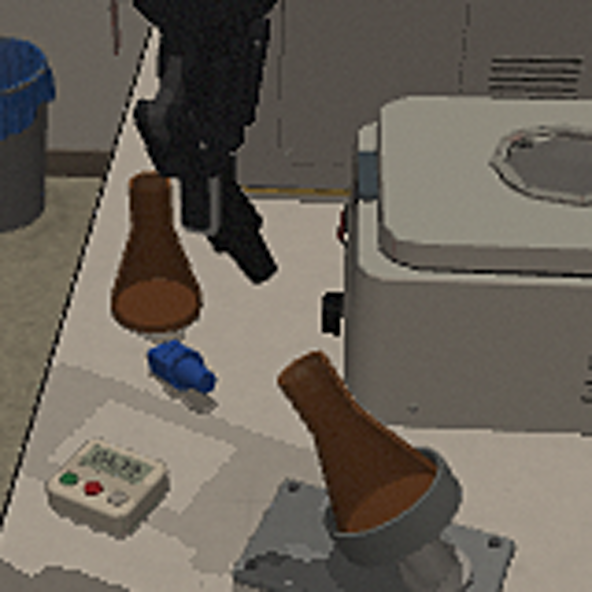

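The stopper is out and still leaning in the jaws (view: about (240,230)), and the leaning flask is down and open. The tool can't tilt, so I'll swing the stopper upright in the jaws by pushing its plug against the bench's front edge. First I measure that edge.

```bash
python3 - <<'E'
from h import *
p=cloud(load("top0"));E=[]
for u in range(30,150,6):
    c=p[:,u];ok=np.where(abs(c[:,2])<.012)[0];ok=ok[ok>150]
    if len(ok): v=ok.max(); E.append(c[v][:2])
E=np.array(E);k=np.polyfit(E[:,1],E[:,0],1);r=E[:,0]-np.polyval(k,E[:,1]);g=abs(r)<.012;k=np.polyfit(E[g,1],E[g,0],1)
print(E.round(3)[::3].tolist(),k,np.polyval(k,.16),(E[g,0]-np.polyval(k,E[g,1])).std(),"tangent yaw",90-np.degrees(np.arctan(k[0])))
E
python3 go.py .31 .16 .17 77
```

```text
t 10.1 tcp [ 0.435 -0.226  0.264] rpy [179.997  -0.034 147.009] yang 57.00877671118754 F [-1.274 -0.257 -0.057] gap 0.019311400406013767 j [-40.522   8.394  95.015  -0.001  76.625 -97.53 ]
shift cm [31.559 25.582  9.405] turn -0.3489126678911468Traceback (most recent call last):
  File "<stdin>", line 6, in <module>
    raise TypeError("expected non-empty vector for x")
TypeError: expected non-empty vector for x
```

```bash
python3 - <<'E'
from h import *
np.set_printoptions(precision=3,suppress=True)
f=load("top0");p=cloud(f);E=[]
for u in (60,100,130): print(u,[p[v,u].round(3).tolist() for v in range(170,240,10)])
for u in range(60,330,6):
    c=p[:,u];ok=np.where(abs(c[:,2])<.015)[0];ok=ok[ok>180]
    if len(ok): E.append(c[ok.max()][:2])
E=np.array(E);print(E[::4]);k=np.polyfit(E[:,1],E[:,0],1);g=abs(E[:,0]-np.polyval(k,E[:,1]))<.012;k=np.polyfit(E[g,1],E[g,0],1)
print(k,np.polyval(k,[.16,.1,-.05]),(E[g,0]-np.polyval(k,E[g,1])).std(),"yaw",90-np.degrees(np.arctan(k[0])))
E
```

```text
60 [[0.48, 0.226, 0.255], [0.501, 0.329, 0.049], [0.482, 0.352, 0.001], [0.453, 0.351, -0.001], [0.541, 0.799, -0.899], [0.489, 0.797, -0.901], [0.437, 0.792, -0.897]]
100 [[0.508, 0.189, 0.127], [0.491, 0.206, 0.083], [0.479, 0.238, -0.001], [0.45, 0.237, -0.001], [0.422, 0.236, -0.003], [0.483, 0.59, -0.899], [0.432, 0.59, -0.906]]
130 [[0.535, 0.153, 0.001], [0.506, 0.152, 0.002], [0.477, 0.152, -0.0], [0.447, 0.149, 0.004], [0.419, 0.151, -0.002], [0.39, 0.149, 0.001], [0.427, 0.435, -0.906]]
[[ 0.433  0.35 ]
 [ 0.42   0.281]
 [ 0.401  0.212]
 [-0.038  0.13 ]
 [ 0.026  0.066]
 [ 0.064  0.003]
 [ 0.021 -0.061]
 [-0.046 -0.122]
 [ 0.291 -0.194]
 [ 0.27  -0.261]
 [ 0.252 -0.327]
 [ 0.234 -0.393]]Traceback (most recent call last):
  File "<stdin>", line 8, in <module>
    raise TypeError("expected non-empty vector for x")
TypeError: expected non-empty vector for x
```

Edge line: x ≈ 0.340 + 0.267·y, so its tangent yaw is 75°. I'll move to hover in front of it near y = 0.16.

```bash
python3 go.py .322 .1655 .264 75
```

```text
t 10.1 tcp [ 0.435 -0.226  0.264] rpy [179.997  -0.034 147.009] yang 57.00877671118754 F [-1.274 -0.257 -0.057] gap 0.019311400406013767 j [-40.522   8.394  95.015  -0.001  76.625 -97.53 ]
shift cm [30.858 26.697  0.005] turn -0.3140060828512602
```

Request:
{"fn": "arm_command", "kwargs": {
  "series": [
    [[3.5,3,0],-0.1],
    [[7,6,0],-0.2],
    [[11,9.5,0],-0.314],
    [[15,13,0],-0.314],
    [[19,16.5,0],-0.314],
    [[23,20,0],-0.314],
    [[27,23.4,0],-0.314],
    [[30.9,26.7,0],-0.314]
  ]
}}

```text
time: 10.9
tcp_pos: [0.3255, 0.1518, 0.2644]
ee_rot: [180.0, 0.1, 165.0]
force: [1.4, 0.3, 0.1]
finger_gap: 0.0192
gripper_force: 63.2
```

Request:
{"fn": "arm_command", "kwargs": {
  "series": [
    [[0,0,0],0],
    [[0,0,0],0],
    [[0,0,0],0],
    [[0,0,0],0],
    [[0,0,0],0],
    [[0,0,0],0],
    [[0,0,0],0],
    [[0,0,0],0]
  ]
}}

```text
time: 11.7
tcp_pos: [0.3266, 0.1498, 0.2641]
ee_rot: [-180.0, -0.0, 164.9]
force: [0.2, 0.7, -0.4]
finger_gap: 0.0188
gripper_force: 63.2
```

```bash
python3 go.py .322 .1655 .042 75
```

```text
t 11.7 tcp [0.327 0.15  0.264] rpy [-179.998   -0.002  164.935] yang 74.9352356022802 F [ 0.189  0.669 -0.411] gap 0.018808105515072854 j [  6.676  -6.189 109.932  -0.001  76.26  -68.259]
shift cm [ 0.85   1.4   22.213] turn -0.0011303519782815952
```

Request:
{"fn": "arm_command", "kwargs": {
  "series": [
    [[0.5,0,3],0],
    [[1,0,6.5],0],
    [[1,0,10],0],
    [[1,0,13.5],0],
    [[1,0,17],0],
    [[1,0,20],0],
    [[1,0,22.2],0],
    [[1,0,22.2],0]
  ]
}}

```text
time: 12.5
tcp_pos: [0.3148, 0.1524, 0.0402]
ee_rot: [-179.9, -0.3, 165.0]
force: [-0.1, -0.5, 0.5]
finger_gap: 0.019
gripper_force: 63.2
```

```bash
cat > ed.py <<'E'
from cell import sense
import numpy as np
s=sense();n=np.array([.966,-.258,0]);p=s["tcp_pos"]-[0,0,.006]
print("t",s["time"],"tcp",s["tcp_pos"].round(4),"D mm",(([.380,.150,0]-p)@n*1000).round(1),"zg",(p[2]*1000).round(1),"F",s["force"].round(1),"push",(-s["force"]@n).round(1),"T",s["torque"].round(2))
E
python3 ed.py
```

```text
t 12.5 tcp [0.3148 0.1524 0.0402] D mm 63.6 zg 34.2 F [-0.1 -0.5  0.5] push -0.0 T [-0.07  0.    0.03]
```

Request:
{"fn": "arm_command", "kwargs": {
  "series": [
    [[-0.5,0,0],0],
    [[-1,0,0],0],
    [[-1.5,0,0],0],
    [[-1.9,0,0],0],
    [[-2.2,0,0],0],
    [[-2.4,0,-0.1],0],
    [[-2.6,0,-0.2],0],
    [[-2.6,0,-0.2],0]
  ]
}}

```text
time: 13.3
tcp_pos: [0.3413, 0.146, 0.0441]
ee_rot: [-180.0, -0.1, 165.0]
force: [-1.9, 0.3, -1.2]
finger_gap: 0.0192
gripper_force: 63.1
```

```bash
python3 ed.py
```

```text
t 13.3 tcp [0.3413 0.146  0.0441] D mm 36.4 zg 38.1 F [-1.9  0.3 -1.2] push 1.9 T [ 0.06  0.22 -0.01]
```

Request:
{"fn": "arm_command", "kwargs": {
  "series": [
    [[-0.2,0,-0.1],0],
    [[-0.4,0,-0.2],0],
    [[-0.6,0,-0.3],0],
    [[-0.8,0,-0.4],0],
    [[-1,0,-0.5],0],
    [[-1.1,0,-0.6],0],
    [[-1.1,0,-0.6],0],
    [[-1.1,0,-0.6],0]
  ]
}}

```text
time: 14.1
tcp_pos: [0.3459, 0.1434, 0.0485]
ee_rot: [-179.8, -0.7, 165.0]
force: [-10.8, 3.4, 0.1]
finger_gap: 0.0188
gripper_force: 63.1
```

```bash
python3 ed.py
```

```text
t 14.1 tcp [0.3459 0.1434 0.0485] D mm 31.2 zg 42.5 F [-10.8   3.4   0.1] push 11.3 T [ 0.84  2.29 -0.06]
```

Request:
{"fn": "arm_command", "kwargs": {
  "series": [
    [[-0.2,0,0],0],
    [[-0.4,0,0],0],
    [[-0.6,0,-0.1],0],
    [[-0.8,0,-0.2],0],
    [[-1,0,-0.3],0],
    [[-1,0,-0.3],0],
    [[-1,0,-0.3],0],
    [[-1,0,-0.3],0]
  ]
}}

```text
time: 14.9
tcp_pos: [0.3552, 0.1409, 0.0518]
ee_rot: [-179.8, -0.8, 165.0]
force: [-14.2, 3.8, 7.6]
finger_gap: 0.0189
gripper_force: 65.8
```

```bash
python3 ed.py;python3 - <<'E'
from h import *
from cell import *
f=grab_frame("side");np.savez("side2.npz",**f);g=grab_frame("top");np.savez("top2.npz",**g)
q=proj(f,[.346,.143,.0])[0].astype(int);print(q,proj(g,[.346,.143,.0])[0])
a=f["frame"][max(0,q[1]-60):q[1]+30,max(0,q[0]-60):q[0]+60]
cv2.imwrite("pics/g4.png",cv2.resize(a,None,fx=6,fy=6,interpolation=2)[:,:,::-1])
E
```

```text
t 14.9 tcp [0.3552 0.1409 0.0518] D mm 21.6 zg 45.8 F [-14.2   3.8   7.6] push 14.7 T [ 0.73  2.67 -0.01]
[201 147] [131.61797258 235.69314916]
```

View pics/g4.png

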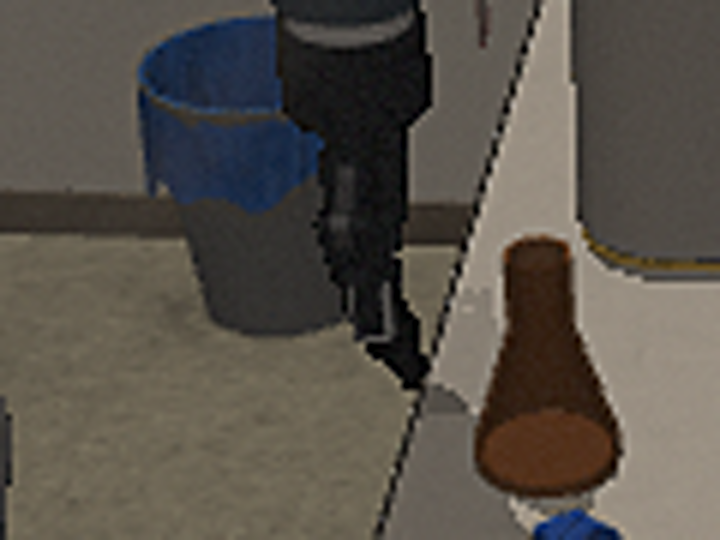

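The side view shows the plug's foot against the bench edge at about (425,385). The stopper is pivoting in the jaws at around 15 N, so I keep going.

Request:
{"fn": "arm_command", "kwargs": {
  "series": [
    [[-0.2,0,-0.1],0],
    [[-0.4,0,-0.2],0],
    [[-0.6,0,-0.3],0],
    [[-0.8,0,-0.4],0],
    [[-1,0,-0.4],0],
    [[-1.2,0,-0.4],0],
    [[-1.2,0,-0.4],0],
    [[-1.2,0,-0.4],0]
  ]
}}

```text
time: 15.8
tcp_pos: [0.367, 0.1377, 0.0554]
ee_rot: [-179.8, -0.8, 165.0]
force: [-11.6, 1.7, 0.9]
finger_gap: 0.0187
gripper_force: 64.2
```

```bash
python3 ed.py
```

```text
t 15.8 tcp [0.367  0.1377 0.0554] D mm 9.4 zg 49.4 F [-11.6   1.7   0.9] push 11.7 T [0.54 2.48 0.01]
```

Request:
{"fn": "arm_command", "kwargs": {
  "series": [
    [[-0.2,0,0],0],
    [[-0.4,0,0],0],
    [[-0.5,0,0],0],
    [[-0.5,0,0],0],
    [[0,0,0],0],
    [[1,0,0],0],
    [[2,0,0],0],
    [[2,0,-1],0]
  ]
}}

```text
time: 16.6
tcp_pos: [0.3521, 0.1429, 0.0666]
ee_rot: [-179.9, -0.1, 165.0]
force: [0.3, -0.1, -0.1]
finger_gap: 0.0188
gripper_force: 63.9
```

Request:
{"fn": "arm_command", "kwargs": {
  "series": [
    [[0,0,-3],0],
    [[0,0,-6],0],
    [[0,0,-9],0],
    [[0,0,-12],0],
    [[0,0,-15],0],
    [[0,0,-15],0],
    [[0,0,-15],0],
    [[0,0,-15],0]
  ]
}}

```text
time: 17.4
tcp_pos: [0.3536, 0.1427, 0.2162]
ee_rot: [-180.0, -0.1, 165.0]
force: [-0.5, 0.2, -1.0]
finger_gap: 0.0191
gripper_force: 63.9
```

```bash
python3 ed.py;cat > lean.py <<'E'
from h import *
from cell import *
f=grab_frame("side");s=sense();g=s["tcp_pos"]-[0,0,.006];P=cloud(f).reshape(-1,3)
X=R.from_euler("xyz",s["ee_rot"],degrees=True).apply([[1,0,0],[0,1,0]])
m=(np.hypot(*(P[:,:2]-g[:2]).T)<.06)&(P[:,2]<g[2]-.020)&(P[:,2]>g[2]-.068);Q=P[m]-g
a=Q@X.T
for lo in range(-66,-20,4):
    k=(Q[:,2]*1000>=lo)&(Q[:,2]*1000<lo+4)
    if k.sum()>2: print(lo,k.sum(),"x",(np.percentile(a[k,0],[5,50,95])*1000).round(1),"y",(np.percentile(a[k,1],[5,50,95])*1000).round(1))
from cell import sense
q=proj(f,g)[0].astype(int)
a=f["frame"][max(0,q[1]-50):q[1]+50,max(0,q[0]-60):q[0]+60]
import sys
cv2.imwrite(sys.argv[1],cv2.resize(a,None,fx=6,fy=6,interpolation=2)[:,:,::-1])
E
python3 lean.py pics/g5.png
```

```text
t 17.4 tcp [0.3536 0.1427 0.2162] D mm 23.6 zg 210.2 F [-0.5  0.2 -1. ] push 0.5 T [0.03 0.03 0.02]
-58 7 x [-8.1 -3.6  4.9] y [-9.6 -6.9 -2.2]
-54 7 x [-7.9 -0.8  5.4] y [-9.3 -6.9 -0.5]
-50 8 x [-9.  -2.9  6.6] y [-9.9 -6.8  0.6]
-46 7 x [-7.5 -2.6  6. ] y [-11.3  -9.   -3.1]
-42 9 x [-6.9 -2.7  5.1] y [-11.4  -9.8  -5.7]
-38 8 x [-7.5 -1.3  8.2] y [-11.4  -8.4  -4.5]
-34 6 x [-6.6  1.4  9.3] y [-16.3 -14.1  -2.7]
-30 20 x [-9.9  1.4 14.8] y [-16.4 -10.   -6.7]
-26 9 x [-12.4   1.   15.4] y [-12.2  -8.8   4.9]
-22 5 x [-9.7 -5.7 12.1] y [-16.7 -12.8  -7. ]
```

View pics/g5.png

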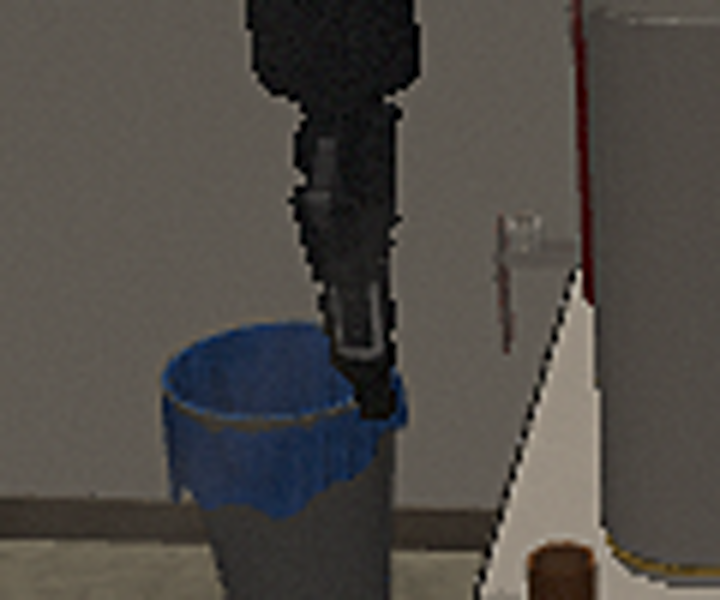

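The view shows the stopper nearly upright: measured residual lean is about 5°, the foot is 58 mm below the grasp point, and it is centred to within 2 mm. It should self-align on the rim. Now over the open flask.

```bash
python3 go.py .430 .036 .216 75; python3 - <<'E'
from h import *
from cell import *
from scipy.optimize import least_squares
Q=cloud(grab_frame("side")).reshape(-1,3);m=(Q[:,2]>.08)&(Q[:,2]<.13)&(np.hypot(*(Q[:,:2]-[.43,.036]).T)<.04);Q=Q[m]
r=least_squares(lambda c:np.hypot(*(Q[:,:2]-c).T)-.017,[.43,.035],loss="soft_l1",f_scale=.002);print(r.x,m.sum(),np.percentile(Q[:,2],98))
E
```

```text
t 17.45 tcp [0.353 0.143 0.216] rpy [-179.956   -0.117  165.004] yang 75.0037138732825 F [ 0.251  0.303 -1.14 ] gap 0.019014955701346096 j [  5.079  -1.018 112.324  -0.002  68.819 -69.924]
shift cm [-10.152  -8.321  -0.017] turn 6.481931678159758e-05
[0.43098001 0.03686408] 182 0.11871369687716106
```

Request:
{"fn": "arm_command", "kwargs": {
  "series": [
    [[-1.5,-1.2,0],0],
    [[-3,-2.4,0],0],
    [[-4.5,-3.7,0],0],
    [[-6,-5,0],0],
    [[-7.5,-6.2,0],0],
    [[-9,-7.4,0],0],
    [[-10.2,-8.3,0],0],
    [[-10.2,-8.3,0],0]
  ]
}}

```text
time: 18.3
tcp_pos: [0.4322, 0.0349, 0.2164]
ee_rot: [-180.0, -0.1, 164.9]
force: [-0.4, 0.7, -0.3]
finger_gap: 0.0191
gripper_force: 63.9
```

Request:
{"fn": "arm_command", "kwargs": {
  "series": [
    [[0,0,0.5],0],
    [[0,0,1],0],
    [[0,0,1.5],0],
    [[0,0,1.8],0],
    [[0,0,1.8],0],
    [[0,0,1.8],0],
    [[0,0,1.8],0],
    [[0,0,1.8],0]
  ]
}}

```text
time: 19.1
tcp_pos: [0.4316, 0.0361, 0.1994]
ee_rot: [180.0, 0.0, 165.0]
force: [0.9, -0.5, -0.1]
finger_gap: 0.019
gripper_force: 63.9
```

```bash
python3 go.py .4303 .0365 .156 75; python3 - <<'E'
from h import *
from cell import *
from scipy.optimize import least_squares
np.set_printoptions(precision=4,suppress=True)
for n in("side","top"):
    Q=cloud(grab_frame(n)).reshape(-1,3);Q=Q[np.hypot(*(Q[:,:2]-[.43,.036]).T)<.03]
    fit=lambda Q,r:least_squares(lambda c:np.hypot(*(Q[:,:2]-c).T)-r,[.43,.036],loss="soft_l1",f_scale=.002).x
    for lo,hi,r in((.085,.118,.017),(.138,.147,.0093),(.15,.158,.0107)):
        k=Q[(Q[:,2]>lo)&(Q[:,2]<hi)]
        if len(k)>4: print(n,lo,len(k),fit(k,r))
E
```

```text
t 19.1 tcp [0.432 0.036 0.199] rpy [179.997   0.028 165.001] yang 75.001200486485 F [ 0.874 -0.549 -0.05 ] gap 0.018974000649295268 j [-10.04    5.578 107.918   0.     66.476 -85.041]
shift cm [0.137 0.003 4.336] turn 2.0952441789015925e-05
side 0.085 156 [0.431  0.0365]
side 0.138 17 [0.4314 0.0355]
side 0.15 20 [0.4303 0.0365]
top 0.085 29 [0.4308 0.0367]
```

Neck and plug are aligned within 1 mm in the side camera. I lower slowly.

Request:
{"fn": "arm_command", "kwargs": {
  "series": [
    [[0,0,0.6],0],
    [[0,0,1.2],0],
    [[0,0,1.8],0],
    [[0,0,2.4],0],
    [[0,0,2.9],0],
    [[0,0,3.3],0],
    [[0,0,3.6],0],
    [[0,0,3.6],0]
  ]
}}

```text
time: 20.0
tcp_pos: [0.4312, 0.0361, 0.1627]
ee_rot: [-180.0, -0.0, 165.0]
force: [-0.5, -0.2, 0.6]
finger_gap: 0.0189
gripper_force: 63.9
```

```bash
python3 go.py .431 .0365 .156 75; python3 lean.py pics/g6.png
```

```text
t 20.0 tcp [0.431 0.036 0.163] rpy [-179.997   -0.049  164.999] yang 74.99924410690893 F [-0.467 -0.243  0.558] gap 0.018944920916902405 j [-10.046   8.075 110.884   0.001  61.09  -85.046]
shift cm [0.028 0.03  0.671] turn -1.3192823232207054e-05
-66 13 x [-14.9  -3.   11.6] y [-17.9 -13.   -3.3]
-62 16 x [-14.6   1.   13. ] y [-16.2 -12.4  -3.8]
-58 15 x [-14.5  -3.4  12.7] y [-16.2 -14.3  -2.7]
-54 10 x [-15.4  -3.4  11.3] y [-16.5 -12.3  -1.5]
-50 16 x [-12.5  -2.4  12.1] y [-16.8 -12.4  -7.7]
-46 12 x [-13.2  -2.5  12.3] y [-16.3 -12.7  -0.5]
-42 27 x [-13.8  -4.2  13.9] y [-15.6 -11.    5.5]
-38 10 x [-7.5  0.4  9.8] y [-11.1 -10.1  -2.6]
-34 4 x [-0.6  5.6 14.6] y [-15.1 -13.  -11.5]
-30 19 x [-11.    1.8  13.6] y [-16.1 -12.3  -2.5]
-26 9 x [-11.2   1.   14.4] y [-14.5  -9.1  -5. ]
-22 6 x [-9.9 -3.7 12.4] y [-16.5 -13.1  -6.3]
```

View pics/g6.png

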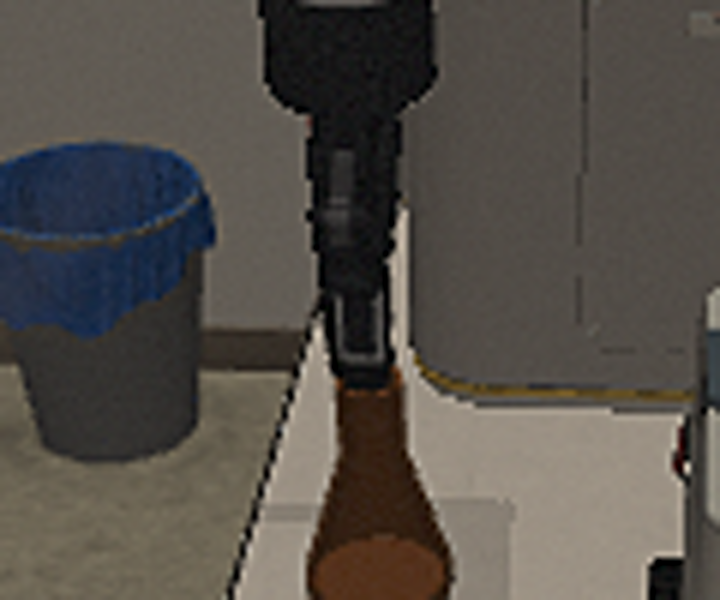

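The plug is in the neck, with the flange a few mm above the rim at about (365,375). I lower the rest and watch the force.

Request:
{"fn": "arm_command", "kwargs": {
  "series": [
    [[0,0,0.1],0],
    [[0,0,0.2],0],
    [[0,0,0.3],0],
    [[0,0,0.4],0],
    [[0,0,0.5],0],
    [[0,0,0.6],0],
    [[0,0,0.7],0],
    [[0,0,0.7],0]
  ]
}}

```text
time: 20.85
tcp_pos: [0.4319, 0.0361, 0.1566]
ee_rot: [180.0, 0.1, 165.0]
force: [0.1, 1.5, 3.2]
finger_gap: 0.0189
gripper_force: 64.6
```

```bash
python3 go.py .431 .0365 .156 75
```

```text
t 20.85 tcp [0.432 0.036 0.157] rpy [179.986   0.054 164.998] yang 74.99806530917267 F [0.055 1.507 3.208] gap 0.018898429846234258 j [-10.042   8.539 111.344   0.01   60.062 -85.045]
shift cm [0.093 0.016 0.058] turn -3.376672494497763e-05
```

Request:
{"fn": "arm_command", "kwargs": {
  "series": [
    [[0,0,0.1],0],
    [[0,0,0.2],0],
    [[0,0,0.3],0],
    [[0,0,0.3],0],
    [[0,0,0.2],0],
    [[0,0,0.1],0],
    [[0,0,0.1],0],
    [[0,0,0.1],0]
  ]
}}

```text
time: 21.65
tcp_pos: [0.4321, 0.036, 0.1563]
ee_rot: [180.0, 0.1, 165.0]
force: [-0.5, 0.6, 10.2]
finger_gap: 0.019
gripper_force: 65.3
```

Request:
{"fn": "arm_command", "kwargs": {
  "series": [
    [[0,0,0],0],
    [[0,0,0],0],
    [[0,0,0],0],
    [[0,0,0],0],
    [[0,0,0],0],
    [[0,0,0],0],
    [[0,0,0],0],
    [[0,0,0],0]
  ],
  "gripper": 0
}}

```text
time: 22.45
tcp_pos: [0.4315, 0.0361, 0.1551]
ee_rot: [180.0, -0.0, 165.0]
force: [0.6, 0.4, 0.5]
finger_gap: 0.0427
gripper_force: 0.0
```

Request:
{"fn": "arm_command", "kwargs": {
  "series": [
    [[0,0,-1],0],
    [[0,0,-2],0],
    [[0,0,-4],0],
    [[0,0,-6],0],
    [[0,0,-9],0],
    [[0,0,-12],0],
    [[0,0,-12],0],
    [[0,0,-12],0]
  ]
}}

```text
time: 23.25
tcp_pos: [0.4318, 0.0361, 0.2764]
ee_rot: [180.0, 0.2, 165.0]
force: [0.2, 0.1, -0.5]
finger_gap: 0.0428
gripper_force: 0.0
```

```bash
python3 - <<'E'
from h import *
from cell import *
np.set_printoptions(precision=4,suppress=True)
f=grab_frame("side");P=cloud(f).reshape(-1,3)
Q=P[(np.hypot(*(P[:,:2]-[.431,.0365]).T)<.045)&(P[:,2]>.005)&(P[:,2]<.19)]
for lo in np.arange(.085,.17,.006):
    k=Q[(Q[:,2]>=lo)&(Q[:,2]<lo+.006)]
    if len(k)>3: print(lo.round(3),len(k),"x",np.percentile(k[:,0],[4,96]),np.percentile(k[:,0],[4,96]).mean(),"ymin",k[:,1].min())
print("top z",np.sort(Q[:,2])[-12:])
q=proj(f,[.431,.0365,.11])[0].astype(int)
cv2.imwrite("pics/g7.png",cv2.resize(f["frame"][q[1]-45:q[1]+50,q[0]-60:q[0]+60],None,fx=6,fy=6,interpolation=2)[:,:,::-1])
E
python3 prog.py|tail -2
```

```text
0.085 22 x [0.4145 0.4459] 0.4302103870258768 ymin 0.01867983849874244
0.091 22 x [0.4163 0.4468] 0.4315594379927472 ymin 0.018965738617259364
0.097 20 x [0.4149 0.444 ] 0.4294191581688278 ymin 0.01802573927843809
0.103 24 x [0.4151 0.4438] 0.4294699234271636 ymin 0.016541708035807456
0.109 16 x [0.4168 0.4419] 0.42932191294710487 ymin 0.018955879652770236
0.115 28 x [0.4159 0.4445] 0.43018910427800344 ymin 0.018344609822868563
0.121 24 x [0.4155 0.4414] 0.4284421221544986 ymin 0.020533151699849705
0.127 20 x [0.4164 0.442 ] 0.42919676664503287 ymin 0.022873530211259152
0.133 19 x [0.4186 0.4426] 0.4305714704947653 ymin 0.023743747547686822
0.139 18 x [0.4159 0.4429] 0.4293775217161333 ymin 0.022536412993849786
0.145 23 x [0.4147 0.4435] 0.4290599912601467 ymin 0.023032602222456067
0.151 41 x [0.4175 0.4426] 0.43002654533673446 ymin 0.021939419372572266
top z [0.1562 0.1562 0.1563 0.1563 0.1565 0.1565 0.1566 0.1566 0.1566 0.157
 0.1574 0.1574]
shift px [0.19200295 0.16346504] 0.9842112632357298
px per 10mm axial [[-2.2498021  -3.37510578]]
```

View pics/g7.png

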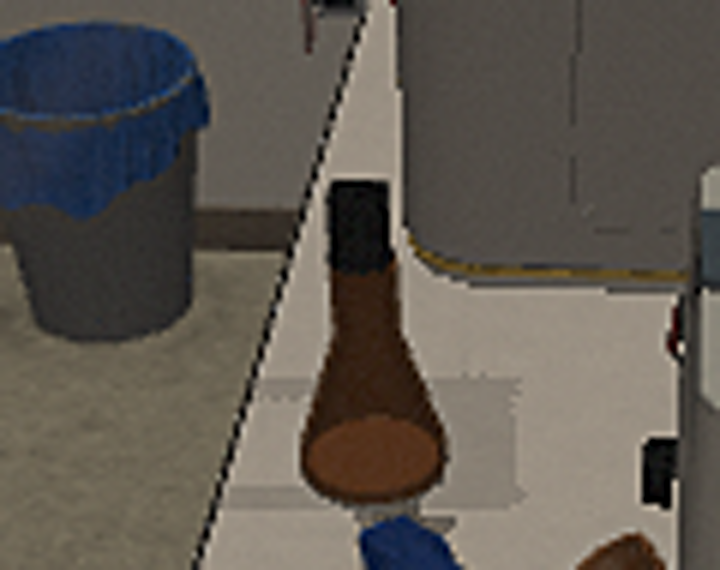

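The view shows the stopper upright with its flange flat on the rim (its top at about 0.157 m against 0.158 expected). The flask is standing, and the arm is clear of everything.

```bash
python3 -c "
from cell import *
print(sign_off())"
```

```text
the job is handed in; nothing more can be done
None
```

The stopper came loose with small back-and-forth twists; by the side camera the leaning flask rose about 1 mm at most, then settled back into its cup. It now stands upright and fully home in the open flask by camera check, and I've handed the job in but have not seen the verdict.

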